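# Hold a sawn billet home in the corner of the squaring jig

### The arm

A 6-joint arm with a two-finger parallel gripper is mounted at the origin on a cart in front of the work surface, level with it; the furniture and walls round the work are solid. World frame = base frame: x ahead of the robot, y to its left, z up, the work surface at z = 0. Lengths are in m, angles in rad, forces in N, time in s.
With the tool pointing down it reaches from about 0.275 to 0.75 m from the base axis. Payload 10.2 kg.
Tool frame: the origin (TCP) lies midway between the tips of the shut fingers; the grasp point (between the pads) lies 19 mm behind it (pinch_z is the distance from the TCP to the grasp point, in m); z points along the fingers, x is the direction in which the jaws open and shut, and the axes are right-handed (so a half turn about z gives the same grasp; the last joint's range is limited). The gripper opens to 88 mm and grips with 3 to 60 N. Pads are 18 mm wide; open, the fingers measure 123 mm over their backs; the gripper's body (75 mm by 187 mm) begins 45 mm behind the grasp point.
Start: joints at [-1.53, 0.313, 1.498, -0, 1.331, -0.223], TCP at [0.137, -0.507, 0.239] pointing down, gripper open.
Joint ranges: [-2.94, 2.94], [-0.97, 2.17], [0.19, 2.56], [-1.23, 4.37], [0.02, 3.11], [-2.88, 2.88]. Speed limits (rad/s): [2.39, 2.39, 3.01, 3.14, 3.14, 3.14].

### API

Orientations are given as a unit quaternion [x, y, z, w].
In Python, from bench import state, camera, calibration, job_done, pinch_z gives the robot as it stands.
- The arm moves only by the shell command python3 -m crank 'ROWS' [OPENING] [FORCE]. ROWS is JSON, a list of rows, each an object with "offset": the shift along the tool's x, y, z in cm, a list of three; "yaw": the turn about the tool's z in rad. A call has 1 to 8 rows; each row is the pose to reach, as a shift and turn from the pose measured when the call began, along the tool's axes at that moment; what a row does not reach only later rows make up. A row lasts 1/10 s, in which the tool goes at most 50 mm and 8.59 degrees, less where a joint would pass 70% of its speed; a pose out of reach is approached as far as the arm can. A call with a gripper value outside its range is refused whole. OPENING is the finger opening in cm, from 0 to 8.81, set as the call begins (- or left out, the last holds). The fingers move at their own pace and stop on an object; FORCE is the grip in N (left out, the last holds). Time passes only in rows, so rows that repeat a pose let the fingers close. It gives the time, the measured TCP pose, the force and the opening at its end, in the units of the state.
- state(): the state, without advancing time (a new reading comes with each control period).
- camera(name): name is "side" or "top"; returns the picture (400x640x3 uint8, red, green, blue); there is no depth.
- calibration(name): a dict with "K" (3x3 intrinsics, pixels), "D" ([k1, k2, p1, p2, k3] as OpenCV has them; the pictures are not rectified), "R" (3x3) and "t" (3): a world point X has camera coordinates R X + t. Camera axes: x right, y down, z forward; pixel columns grow to the right and rows downward; lengths in m; the calibration is good to about 2 mm. A picture is of the moment at which its call begins. calibration takes no time and is no camera call.
- job_done(): hands the job in, once; it reports no verdict.
The state is a dict: "time_s": time; "joints": joint angles; "joint_vel": joint speeds; "joint_efforts": joint torques, N m; "tcp_pos": TCP position; "eef_rot": TCP orientation; "ft_force": force on the tool from outside, world axes, zero at the start; "wrist_torque": the same for the moment, N m; "grip_width": finger opening in m.
Only numpy, scipy, OpenCV 4.12 (cv2) and the standard library are available. Lean on these libraries where they do the work, as an engineer would, in place of code of your own. Each camera call takes 0.05 s, during which the arm holds its last target. There are 200 camera calls.

### The job

First take the red-brown pebble off the squaring jig and leave it in the empty card tray. Then stand the marble billet flat on the jig's base with a long side along the back fence and its red end towards the end fence, and press it into the corner, gently and without ramming, until both spring plungers are pushed in and it touches both metal fences at once. Finish still gripping the billet and pressing it firmly against both fences, because the plungers push it out if you let go; leave the other things on the bench where they are.

Things in the scene. Friction and masses are not known exactly. Their poses are not given: they have to be found in the camera images.
- jig: Fixed squaring jig: grey plate 150x150 mm, its top 12 mm above the origin (centre of the underside), z up. Low aluminium fences, 18 mm above the plate (all faces slippery), along its +x edge (back fence, the far one) and +y edge (end fence, on the left); yaw within 20 degrees. Home place of the billet: underside centre at jig x 35, y 15, z 12 mm, same yaw as the jig.
- back_fence: the back fence, fixed on the jig: 18 mm thick, 150 long, 18 high; its flat inner face looks to the jig's -x and lies at jig x = +55 mm. Origin at the jig's axis on the top of the plate, axes as the jig's.
- end_fence: the end fence, fixed on the jig: 18 mm thick, 118 long, 18 high; its flat inner face looks to the jig's -y and lies at jig y = +50 mm. Origin at the jig's axis on the top of the plate, axes as the jig's.
- corner (a point): the point on the top of the jig's plate where the planes of the two inner fence faces meet (jig 55, 50, 12 mm); axes as the jig's. A push of 15 to 20 N on the billet towards each fence (spring, sliding friction, fence) holds it home.
- back_plunger (a joint): travel of the brass plunger in the back fence (8 mm across, 9 mm above the plate, at jig y = 15 mm): 0 = sticking out 5 mm from the fence face, 0.005 m = flush with it, stop at 0.0055; it reads 0.004 to 0.005 with the billet home. Springs back; takes about 2 N to start and 5 N when flush.
- end_plunger (a joint): travel of the brass plunger in the end fence (8 mm across, 9 mm above the plate, at jig x = 35 mm): the same travel, sign and spring as the back plunger
- billet: Sawn marble billet, loose, about 0.4 kg: 40 mm in its x, 70 in its y, 50 high; origin at the centre of its underside, z up, red-painted end at +y. Stands left or right of the jig, yaw within 30 degrees of the world's (red end to the left). Gripped across its 40 mm with the fingertips 24 mm or more above its underside, the fingers pass over the 18 mm fences.
- billet_red_end (a point): centre of the billet's red end face (35 mm from the origin along its y, 25 mm up)
- jasper_pebble: red-brown rounded pebble, loose, 34x30x22 mm, any yaw; origin at the centre of its underside. It lies on the jig's plate, 35 to 50 mm from the back fence and 70 to 100 mm from the end fence; take it with the fingers closing along the back fence (jig y).
- pebble_tray: empty open card tray, fixed to the worktop, about 65 mm square outside, about 58 mm inside, walls 20 mm high, floor 2 mm; origin at the centre of its underside. It stands on the other side of the jig from the billet.
- mineral_jar_a: bystander: loose glass jar with black cap, 51 mm across, 75 high, at the back right of centre (mm); origin at the centre of its underside; to be left alone
- acid_dropper: bystander: loose dropper bottle with red cap, 32 mm across, 98 high, at the back (mm); origin at the centre of its underside; to be left alone
- water_dropper: bystander: loose white dropper bottle with white cap, 32 mm across, 98 high, at the back (mm); origin at the centre of its underside; to be left alone
- eraser: bystander: loose blue and white eraser, 35x51x11, at the front right of the jig (mm); origin at the centre of its underside; to be left alone
- basalt_lump: bystander: loose black rock, 56x54x42, at the back behind the jig (mm); origin at the centre of its underside; to be left alone
There are look-alikes about, which are no part of the job. Of the things that look like the billet, take the one that is farthest to the robot's left at the start.

How it is judged:
By the outcome, as a careful person would: the job done as asked, in the order asked, and still so for the second after the job is handed in, while the arm keeps its last pose, push and grip.
It also fails if it takes over 72 s, if anything falls off the work surface, if the arm or the gripper's body presses on something with over 40 N, if the wrist force passes 120 N, or if a joint passes its speed limit or range.

## Working session

There is one attempt and no reset: what is moved stays moved. The work goes in short steps, Python scripts to look and compute and a shell command to move; the robot and the scene stay as the last step left them, time stands still between calls to the robot, and variables do not carry over. Pictures are saved under pics/ and viewed, about 8 in all and at most 12, crops included, and the job is handed in when it is done.

```bash
ls; mkdir -p pics; python3 - <<'E'
from bench import *
import cv2
for n in("top","side"):
    cv2.imwrite(f"pics/{n}0.png",camera(n)[:,:,::-1]); c=calibration(n); print(n,c)
print(state(),pinch_z)
E
```

```text
pics
top {'K': array([[456.86957133,   0.        , 311.87534402],
       [  0.        , 456.86957133, 205.2779165 ],
       [  0.        ,   0.        ,   1.        ]]), 'D': array([-0.11089576,  0.        ,  0.        ,  0.        ,  0.        ]), 'R': array([[-1.81520415e-02, -9.99835224e-01, -1.65324567e-04],
       [-9.92705984e-01,  1.80423203e-02, -1.19202787e-01],
       [ 1.19186128e-01, -1.99965525e-03, -9.92869915e-01]]), 't': array([-0.01917019,  0.52352856,  1.0775547 ])}
side {'K': array([[406.71176894,   0.        , 330.55420013],
       [  0.        , 406.71176894, 195.02339664],
       [  0.        ,   0.        ,   1.        ]]), 'D': array([-0.08837771,  0.        ,  0.        ,  0.        ,  0.        ]), 'R': array([[-0.98249851, -0.18570095, -0.0145546 ],
       [-0.0952937 ,  0.56823524, -0.81732969],
       [ 0.16004934, -0.80163824, -0.5759864 ]]), 't': array([0.54951341, 0.0943105 , 0.86281434])}
{'time_s': 0.1, 'joints': array([-1.53038550e+00,  3.13386133e-01,  1.49832693e+00, -1.16233030e-05,
        1.33099248e+00, -2.23379346e-01]), 'joint_vel': array([ 0.00078041, -0.00168523, -0.00318538,  0.00095542, -0.00080321,
        0.00036699]), 'joint_efforts': array([ 2.44168288e-03, -4.02813005e+01, -2.52646512e+01,  6.94790762e-02,
        3.42512887e-02, -5.82588245e-05]), 'tcp_pos': array([ 0.13687662, -0.5066277 ,  0.23823521]), 'eef_rot': array([ 7.93959621e-01, -6.07970238e-01, -3.60214778e-04, -4.24157164e-04]), 'ft_force': array([ 0.69631472,  0.37302062, -0.99314165]), 'wrist_torque': array([-0.02043748,  0.04225022, -0.04335876]), 'grip_width': 0.08848869676906193} 0.0187
```

View pics/top0.png

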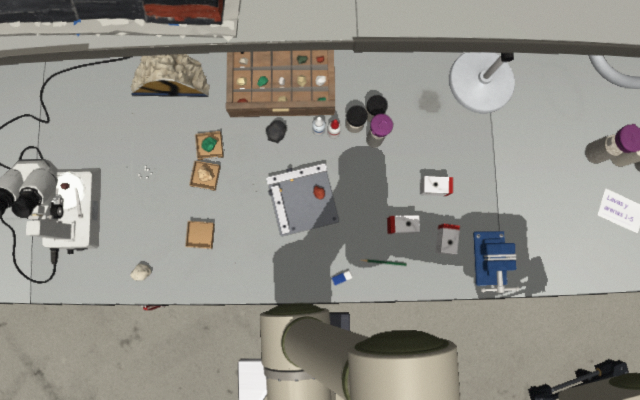

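View pics/side0.png

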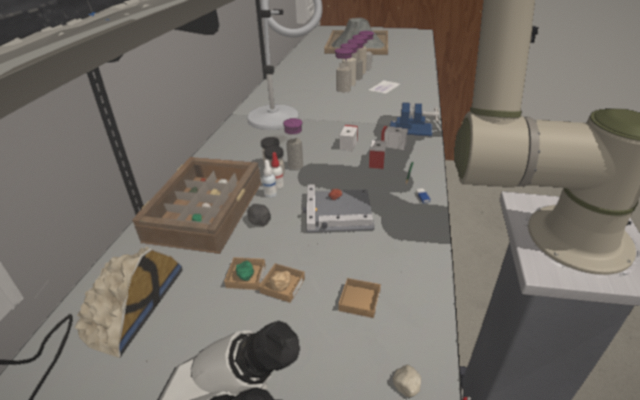

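Top view: jig at about (303,198), red-brown pebble at (319,192), empty tray at (200,234); the other two trays hold stones. Three things look like the billet: (403,224) with its red end left, (437,185) with its red end right, and (449,238) with its red end up. The one at (403,224) is farthest to the robot's left (smallest column) and its red end faces left as described. I'll confirm it in a crop.

```bash
cat > h.py <<'E'
import numpy as np, cv2
from bench import *
from scipy.spatial.transform import Rotation as Rn
def ray(n,uv,z):
    c=calibration(n); p=cv2.undistortPoints(np.array([[uv]],float),c["K"],c["D"])[0,0]
    R,t=c["R"],c["t"]; o=-R.T@t; d=R.T@np.r_[p,1]
    return o+d*(z-o[2])/d[2]
def proj(n,P):
    c=calibration(n); return cv2.projectPoints(np.array(P,float).reshape(-1,3),cv2.Rodrigues(c["R"])[0],c["t"],c["K"],c["D"])[0][:,0]
def jaw():  # angle of tool x in world, deg
    s=state(); x=Rn.from_quat(s["eef_rot"]).apply([1,0,0]); return np.degrees(np.arctan2(x[1],x[0]))
def to(p,ang=None):  # offset (cm) in tool axes to bring the TCP to p; yaw turn about tool z to make tool x point to ang (mod 180)
    s=state(); R=Rn.from_quat(s["eef_rot"]); o=R.inv().apply(np.array(p)-s["tcp_pos"])*100
    y=0 if ang is None else -((ang-jaw()+90)%180-90)
    print("tcp",s["tcp_pos"].round(4),"jaw",jaw().round(1),"offset",o.round(2),"yaw",np.radians(y).round(3),"j6",s["joints"][5].round(2),"t",s["time_s"])
def crop(n,x,y,w,h,k,f):
    im=camera(n)[y:y+h,x:x+w,::-1]; cv2.imwrite("pics/"+f,cv2.resize(im,None,fx=k,fy=k,interpolation=cv2.INTER_CUBIC))
E
python3 - <<'E'
from h import *
im=cv2.imread("pics/top0.png")[150:260,260:460]
cv2.imwrite("pics/c1.png",cv2.resize(im,None,fx=4,fy=4,interpolation=cv2.INTER_CUBIC))
E
```

```text
(no output)
```

View pics/c1.png

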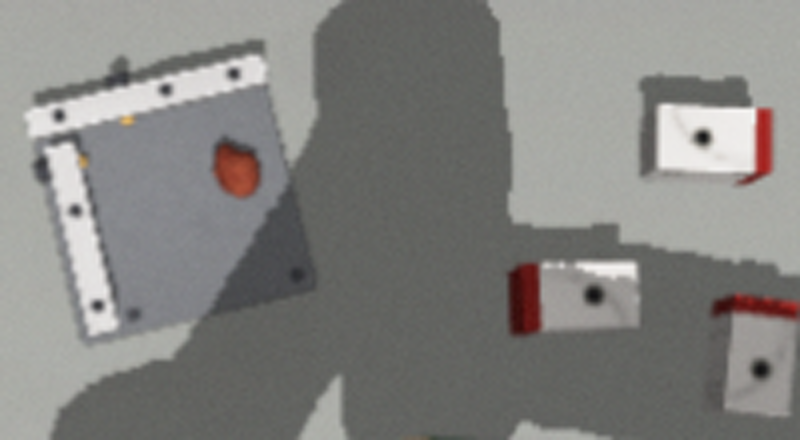

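The crop confirms it: the billet meant is at crop (540–639, 262–332) with its red end on the left. The pebble is at crop (237,170), and the jig's back fence runs from (27,112) to (265,55). Next I'll fit the poses.

```bash
python3 - <<'E'
from h import *
from scipy.optimize import least_squares
cv=lambda L:(np.array(L,float)+.5)/4-.5+[260,150]
def fit(obj,pix,x0):
    obj=np.array(obj,float)/1e3
    def P(q):
        c,s=np.cos(q[2]),np.sin(q[2]); return np.c_[obj[:,0]*c-obj[:,1]*s+q[0],obj[:,0]*s+obj[:,1]*c+q[1],obj[:,2]]
    r=least_squares(lambda q:(proj("top",P(q))-pix).ravel(),x0,loss="soft_l1")
    print(r.x[:2].round(4),np.degrees(r.x[2]).round(2)); print((proj("top",P(r.x))-pix).round(1).tolist()); return r.x
a=ray("top",cv([[190,200]])[0],.012)
q=fit([[73,75,30],[73,-75,30],[55,-75,30],[55,75,30],[43,68,30],[43,50,30],[-75,50,30],[-75,68,30],[-75,-75,12],[-75,75,12]],
 cv([[27,112],[263,55],[268,81],[30,137],[45,147],[75,140],[118,331],[88,339],[316,286],[86,345]]),[a[0],a[1],.2])
b=ray("top",cv([[580,297]])[0],.05)
fit([[20,-35,50],[-20,-35,50],[20,35,0],[-20,35,0],[20,22,50],[-20,22,50]],cv([[637,262],[639,328],[510,267],[511,334],[540,264],[540,331]]),[b[0],b[1],0])
p=ray("top",cv([[237,170]])[0],.022); c,s=np.cos(q[2]),np.sin(q[2])
d=p[:2]-q[:2]; print("pebble",p,"in jig",d@[c,s],d@[-s,c])
for uv in [(200,234)]: print("tray",ray("top",uv,.01))
crop("top",170,205,60,60,8,"tray.png")
E
```

```text
[ 0.5413 -0.0056] 12.25
[[-0.6, -1.2], [-0.2, -0.8], [0.3, -0.3], [0.2, -0.5], [0.3, 1.1], [-0.0, 1.2], [0.1, 0.4], [0.3, 0.1], [0.4, 0.4], [-1.5, -0.3]]
[ 0.473  -0.2489] -0.97
[[-0.0, 0.0], [-0.1, 0.2], [-0.7, 0.8], [-0.6, 0.0], [0.6, -0.4], [1.0, -0.5]]
pebble [ 0.55643509 -0.0464759   0.022     ] in jig 0.006160973324588533 -0.04313843082330604
tray [0.45914392 0.24923645 0.01      ]
```

View pics/tray.png

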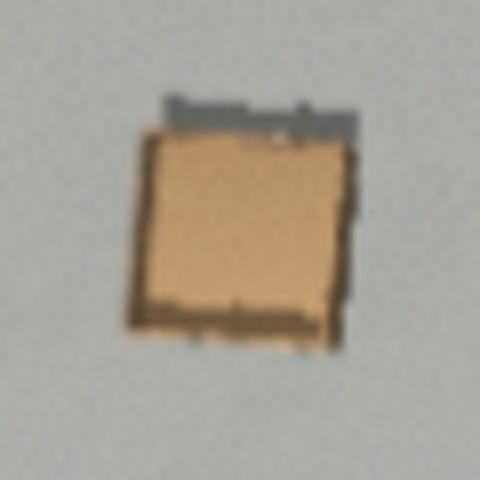

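The tray is empty, with its rim centre at crop (242,239), which is pixel (199.8,234.5). Now refine the jig fit and work out the first move.

```bash
cat >> h.py <<'E'
def P(name): import json; return json.load(open("pose.json"))[name]
E
python3 - <<'E'
from h import *
from scipy.optimize import least_squares
import json
cv=lambda L:(np.array(L,float)+.5)/4-.5+[260,150]
obj=np.array([[73,75,30],[73,-75,30],[55,-75,30],[55,75,30],[-75,50,30],[-75,68,30],[-75,-75,12]])/1e3
pix=cv([[27,112],[263,55],[268,81],[30,137],[118,331],[88,339],[316,286]])
def W(q):
    c,s=np.cos(q[2]),np.sin(q[2]); return np.c_[obj[:,0]*c-obj[:,1]*s+q[0],obj[:,0]*s+obj[:,1]*c+q[1],obj[:,2]]
q=least_squares(lambda q:(proj("top",W(q))-pix).ravel(),[.54,0,.2]).x
print(q[:2],np.degrees(q[2])); print((proj("top",W(q))-pix).round(1).tolist())
c,s=np.cos(q[2]),np.sin(q[2]); J=lambda x,y:[q[0]+x*c-y*s,q[1]+x*s+y*c]
tr=ray("top",(199.8,234.5),.02); print("tray",tr,"home",J(.035,.015),"corner",J(.055,.05))
json.dump(dict(jig=list(q),tray=list(tr[:2]),home=J(.035,.015),pebble=[.5564,-.0465],billet=[.473,-.2489]),open("pose.json","w"))
to([.5564,-.0465,.1],np.degrees(q[2])-90)
E
```

```text
[ 0.54061949 -0.00544157] 12.280403500519574
[[-0.7, -1.0], [-0.2, -0.6], [0.2, -0.1], [0.1, -0.2], [-0.0, 0.7], [0.2, 0.4], [0.4, 0.7]]
tray [0.45731691 0.24726736 0.02      ] home [np.float64(0.5716281912117797), np.float64(0.01665957745089798)] corner [np.float64(0.5837261917384816), np.float64(0.05511264473110228)]
tcp [ 0.1369 -0.5067  0.2383] jaw -74.9 offset [-33.47 -52.5   13.87] yaw 0.049 j6 -0.22 t 0.15
```

```bash
python3 -m crank '[{"offset":[-33.5,-52.5,3],"yaw":0.049},{"offset":[-33.5,-52.5,3],"yaw":0.049},{"offset":[-33.5,-52.5,3],"yaw":0.049},{"offset":[-33.5,-52.5,3],"yaw":0.049},{"offset":[-33.5,-52.5,3],"yaw":0.049},{"offset":[-33.5,-52.5,3],"yaw":0.049},{"offset":[-33.5,-52.5,3],"yaw":0.049},{"offset":[-33.5,-52.5,3],"yaw":0.049}]' 6.5 20; python3 -c "
from h import *
to([*P('pebble'),.1],np.degrees(P('jig')[2])-90)"
```

```text
time_s: 0.95
tcp_pos: [0.4069, -0.2097, 0.2195]
eef_rot: [0.779, -0.627, -0.0, -0.0]
ft_force: [0.5, -1.1, 0.5]
grip_width: 0.0649
tcp [ 0.4069 -0.2097  0.2195] jaw -77.7 offset [-12.75 -18.08  11.96] yaw 0.0 j6 0.62 t 0.95
```

```bash
python3 -m crank '[{"offset":[-12.75,-18.1,5]},{"offset":[-12.75,-18.1,9]},{"offset":[-12.75,-18.1,12]},{"offset":[-12.75,-18.1,12]},{"offset":[-12.75,-18.1,12]},{"offset":[-12.75,-18.1,12]},{"offset":[-12.75,-18.1,12]},{"offset":[-12.75,-18.1,12]}]'; python3 -c "
from h import *
to([*P('pebble'),.1],np.degrees(P('jig')[2])-90)
to([*P('pebble'),.0155],np.degrees(P('jig')[2])-90)
crop('side',280,130,130,110,6,'s1.png')"
```

```text
tcp [ 0.4069 -0.2097  0.2195] jaw -77.7 offset [-12.75 -18.08  11.96] yaw 0.0 j6 0.62 t 0.95
tcp [ 0.4069 -0.2097  0.2195] jaw -77.7 offset [-12.74 -18.07  20.41] yaw 0.0 j6 0.62 t 0.95$[0]: bad value
```

View pics/s1.png

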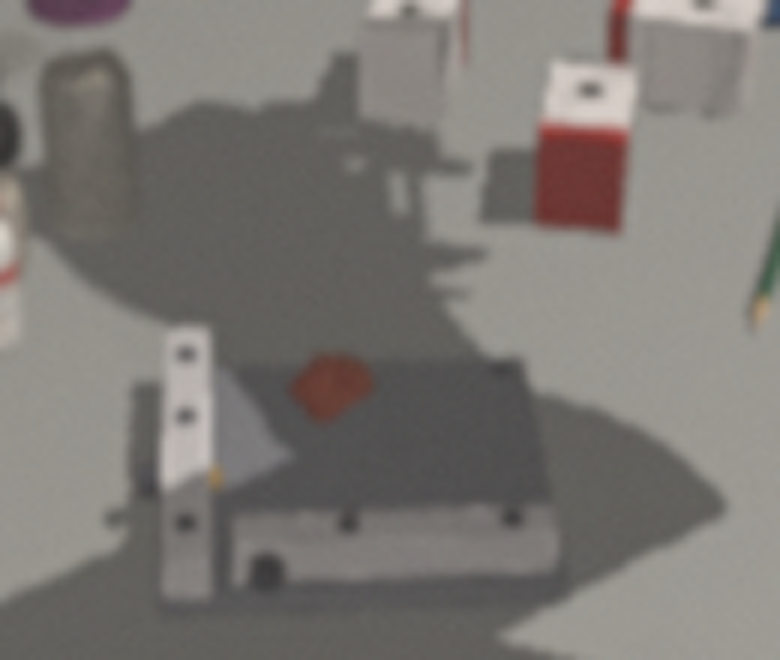

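Yaw has to be given in every row. Side view (6x crop): pebble at (333,387), billet's red-end base corners at (536,220) and (620,233), back fence top ends at (163–212, 326) and (163–212, 598). I'll cross-check the poses with this camera while moving on.

```bash
python3 -m crank '[{"offset":[-12.75,-18.1,5],"yaw":0},{"offset":[-12.75,-18.1,9],"yaw":0},{"offset":[-12.75,-18.1,12],"yaw":0},{"offset":[-12.75,-18.1,12],"yaw":0},{"offset":[-12.75,-18.1,12],"yaw":0},{"offset":[-12.75,-18.1,12],"yaw":0},{"offset":[-12.75,-18.1,12],"yaw":0}]'; python3 -c "
from h import *
f=lambda x,y:((x+.5)/6-.5+280,(y+.5)/6-.5+130)
q=P('jig')
c,s=np.cos(q[2]),np.sin(q[2])
print('pebble side',ray('side',f(333,387),.022),'top',P('pebble'))
for p in [(163,325),(212,328),(212,598),(163,600)]:
    w=ray('side',f(*p),.03)[:2]-q[:2]; print('fence in jig',(w@[c,s]).round(4),(w@[-s,c]).round(4))
for p in [(536,220),(620,233)]: print('red base',ray('side',f(*p),0))
for p in [(540,125),(630,130)]: print('red white line',ray('side',f(*p),.05))
to([*P('pebble'),.0155],np.degrees(q[2])-90)"
```

```text
time_s: 1.7
tcp_pos: [0.559, -0.0393, 0.0986]
eef_rot: [0.781, -0.624, -0.002, -0.001]
ft_force: [-0.4, -0.4, 1.3]
grip_width: 0.0651
pebble side [ 0.55642391 -0.04498096  0.022     ] top [0.5564, -0.0465]
fence in jig 0.0753 -0.0782
fence in jig 0.0552 -0.0749
fence in jig 0.0546 0.0964
fence in jig 0.0718 0.0967
red base [ 0.49371959 -0.22284712  0.        ]
red base [ 0.45471693 -0.21775999  0.        ]
red white line [ 0.49378783 -0.22226007  0.05      ]
red white line [ 0.4536753  -0.22428137  0.05      ]
tcp [ 0.559  -0.0393  0.0986] jaw -77.3 offset [0.68 0.4  8.31] yaw 0.008 j6 1.07 t 1.7
```

```bash
python3 -m crank '[{"offset":[0.68,0.4,2],"yaw":0.008},{"offset":[0.68,0.4,4],"yaw":0.008},{"offset":[0.68,0.4,5.5],"yaw":0.008},{"offset":[0.68,0.4,6.8],"yaw":0.008},{"offset":[0.68,0.4,7.5],"yaw":0.008},{"offset":[0.68,0.4,8],"yaw":0.008},{"offset":[0.68,0.4,8.3],"yaw":0.008},{"offset":[0.68,0.4,8.3],"yaw":0.008}]'; python3 -c "
from h import *
to([*P('pebble'),.0155],np.degrees(P('jig')[2])-90)"
```

```text
time_s: 2.5
tcp_pos: [0.5565, -0.0466, 0.0157]
eef_rot: [0.779, -0.628, -0.002, -0.001]
ft_force: [0.8, -0.6, 0.2]
grip_width: 0.0652
tcp [ 0.5565 -0.0466  0.0157] jaw -77.7 offset [-0.02  0.01  0.02] yaw -0.0 j6 1.06 t 2.5
```

```bash
python3 -m crank '[{"offset":[0,0,0],"yaw":0},{"offset":[0,0,0],"yaw":0},{"offset":[0,0,0],"yaw":0},{"offset":[0,0,0],"yaw":0},{"offset":[0,0,0],"yaw":0},{"offset":[0,0,0],"yaw":0},{"offset":[0,0,0],"yaw":0},{"offset":[0,0,0],"yaw":0}]' 0 20;  python3 -m crank '[{"offset":[0,0,-2],"yaw":0},{"offset":[0,0,-5],"yaw":0},{"offset":[0,0,-8],"yaw":0},{"offset":[0,0,-10],"yaw":0},{"offset":[0,0,-10],"yaw":0}]'; python3 -c "
from h import *
to([*P('tray'),.12]); crop('side',280,110,130,110,6,'s2.png')"
```

```text
time_s: 3.3
tcp_pos: [0.5565, -0.0467, 0.0158]
eef_rot: [0.779, -0.628, -0.001, -0.001]
ft_force: [-0.8, 0.6, 0.2]
grip_width: 0.0261
time_s: 3.8
tcp_pos: [0.5578, -0.0473, 0.1182]
eef_rot: [0.779, -0.627, 0.001, -0.002]
ft_force: [-1.1, -0.3, -0.5]
grip_width: 0.0255
tcp [ 0.5578 -0.0473  0.1182] jaw -77.7 offset [-30.92   3.56  -0.15] yaw 0.0 j6 1.06 t 3.8
```

View pics/s2.png

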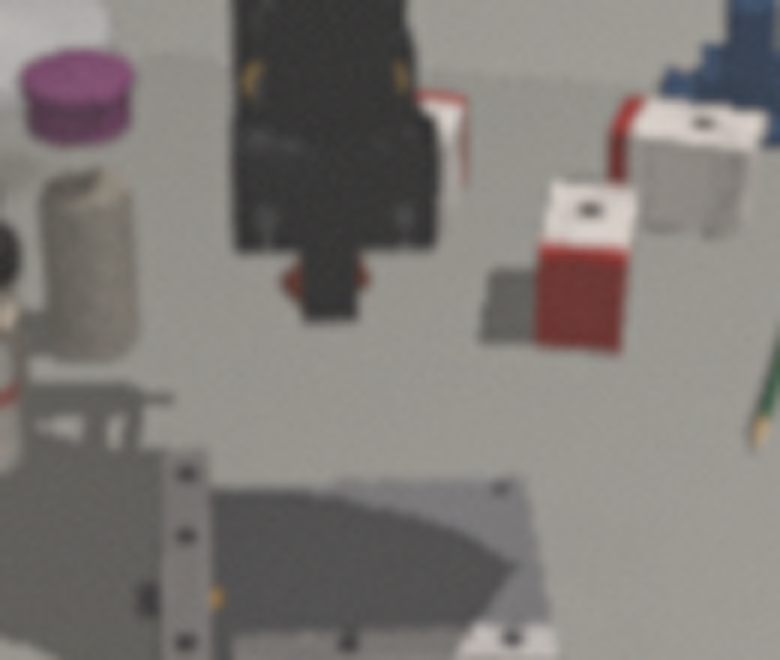

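Pebble held between the fingers at (325,280). Carry it to the tray.

```bash
python3 -m crank '[{"offset":[-30.9,3.6,0],"yaw":0},{"offset":[-30.9,3.6,0],"yaw":0},{"offset":[-30.9,3.6,0],"yaw":0},{"offset":[-30.9,3.6,0],"yaw":0},{"offset":[-30.9,3.6,0],"yaw":0},{"offset":[-30.9,3.6,0],"yaw":0},{"offset":[-30.9,3.6,0],"yaw":0},{"offset":[-30.9,3.6,0],"yaw":0}]';  python3 -c "
from h import *
to([*P('tray'),.024])"
```

```text
time_s: 4.65
tcp_pos: [0.455, 0.2482, 0.1157]
eef_rot: [0.779, -0.626, -0.001, -0.001]
ft_force: [0.5, -0.4, -0.4]
grip_width: 0.0257
tcp [0.455  0.2482 0.1157] jaw -77.6 offset [ 0.16 -0.22  9.17] yaw 0.0 j6 1.62 t 4.65
```

```bash
python3 -m crank '[{"offset":[0.16,-0.2,3],"yaw":0},{"offset":[0.16,-0.2,5.5],"yaw":0},{"offset":[0.16,-0.2,7.5],"yaw":0},{"offset":[0.16,-0.2,8.7],"yaw":0},{"offset":[0.16,-0.2,9.1],"yaw":0},{"offset":[0.16,-0.2,9.1],"yaw":0},{"offset":[0.16,-0.2,9.1],"yaw":0}]'; python3 -m crank '[{"offset":[0,0,0],"yaw":0},{"offset":[0,0,0],"yaw":0},{"offset":[0,0,0],"yaw":0},{"offset":[0,0,0],"yaw":0},{"offset":[0,0,0],"yaw":0}]' 5;python3 -m crank '[{"offset":[0,0,-2],"yaw":0},{"offset":[0,0,-6],"yaw":0},{"offset":[0,0,-10],"yaw":0},{"offset":[0,0,-12],"yaw":0},{"offset":[0,0,-12],"yaw":0}]' 7;  python3 -c "
from h import *
s=camera('side')[270:340,310:410,::-1]; t=camera('top')[200:270,150:250,::-1]
cv2.imwrite('pics/d.png',cv2.resize(np.hstack([s,t]),None,fx=4,fy=4))
b=[.4735,-.2515]
to([*b,.18],-1)"
```

```text
time_s: 5.35
tcp_pos: [0.4577, 0.2471, 0.0254]
eef_rot: [0.779, -0.627, -0.001, -0.001]
ft_force: [-0.7, 0.9, 0.4]
grip_width: 0.0257
time_s: 5.85
tcp_pos: [0.4578, 0.2471, 0.0255]
eef_rot: [0.779, -0.627, -0.001, -0.001]
ft_force: [-0.1, -0.2, -0.5]
grip_width: 0.0501
time_s: 6.35
tcp_pos: [0.4589, 0.2472, 0.1482]
eef_rot: [0.779, -0.626, 0.001, -0.003]
ft_force: [-0.2, -0.2, -0.4]
grip_width: 0.07
tcp [0.4574 0.2467 0.1449] jaw -77.6 offset [49.    9.14 -3.65] yaw -1.337 j6 1.62 t 6.45
```

View pics/d.png

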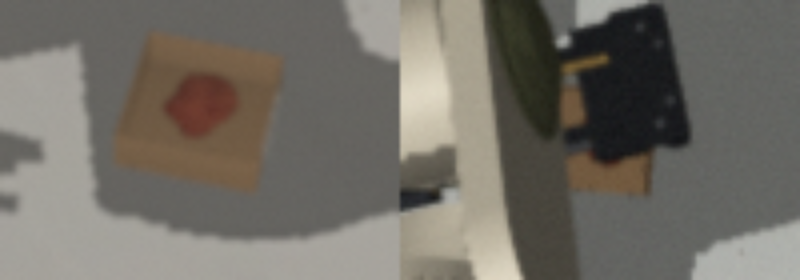

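The pebble lies in the tray at (202,104). Over to the billet.

```bash
python3 -m crank '[{"offset":[49,9.1,-3.6],"yaw":-1.337},{"offset":[49,9.1,-3.6],"yaw":-1.337},{"offset":[49,9.1,-3.6],"yaw":-1.337},{"offset":[49,9.1,-3.6],"yaw":-1.337},{"offset":[49,9.1,-3.6],"yaw":-1.337},{"offset":[49,9.1,-3.6],"yaw":-1.337},{"offset":[49,9.1,-3.6],"yaw":-1.337},{"offset":[49,9.1,-3.6],"yaw":-1.337}]'; python3 -c "
from h import *
to([.4735,-.2515,.12],-1)"
```

```text
time_s: 7.25
tcp_pos: [0.4695, -0.1003, 0.1677]
eef_rot: [0.988, -0.154, -0.002, -0.002]
ft_force: [0.8, 0.4, -0.8]
grip_width: 0.0698
tcp [ 0.4695 -0.1003  0.1677] jaw -17.7 offset [ 5.   14.29  4.7 ] yaw -0.292 j6 -0.15 t 7.25
```

```bash
python3 -m crank '[{"offset":[5,14.3,1],"yaw":-0.292},{"offset":[5,14.3,3],"yaw":-0.292},{"offset":[5,14.3,4.7],"yaw":-0.292},{"offset":[5,14.3,4.7],"yaw":-0.292},{"offset":[5,14.3,4.7],"yaw":-0.292},{"offset":[5,14.3,4.7],"yaw":-0.292}]'; python3 -c "
from h import *
to([.4735,-.2515,.026],-1)
s=camera('side')[115:185,340:440,::-1]; t=camera('top')[190:260,360:460,::-1]
cv2.imwrite('pics/e.png',cv2.resize(np.hstack([s,t]),None,fx=4,fy=4,interpolation=cv2.INTER_CUBIC))"
```

```text
time_s: 7.85
tcp_pos: [0.4733, -0.2505, 0.1196]
eef_rot: [1.0, -0.009, -0.002, -0.003]
ft_force: [0.5, 0.5, 0.9]
grip_width: 0.07
tcp [ 0.4733 -0.2505  0.1196] jaw -1.0 offset [0.06 0.16 9.36] yaw -0.0 j6 -0.69 t 7.85
```

View pics/e.png

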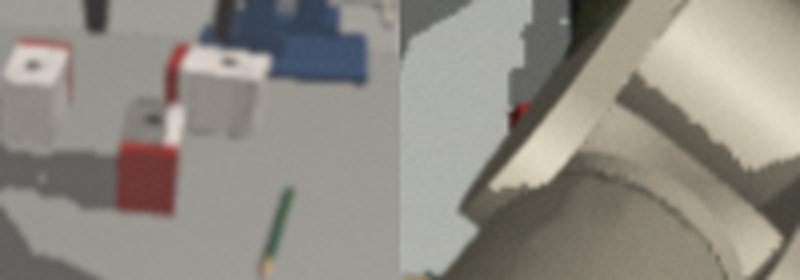

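The fingers straddle the billet at (150,120). Descend and grip.

```bash
python3 -m crank '[{"offset":[0.06,0.16,3],"yaw":0},{"offset":[0.06,0.16,5.5],"yaw":0},{"offset":[0.06,0.16,7.5],"yaw":0},{"offset":[0.06,0.16,8.8],"yaw":0},{"offset":[0.06,0.16,9.35],"yaw":0},{"offset":[0.06,0.16,9.35],"yaw":0}]'; python3 -m crank '[{"offset":[0,0,0],"yaw":0},{"offset":[0,0,0],"yaw":0},{"offset":[0,0,0],"yaw":0},{"offset":[0,0,0],"yaw":0},{"offset":[0,0,0],"yaw":0},{"offset":[0,0,0],"yaw":0}]' 0 60; python3 -m crank '[{"offset":[0,0,-2],"yaw":0},{"offset":[0,0,-5],"yaw":0},{"offset":[0,0,-9],"yaw":0},{"offset":[0,0,-12],"yaw":0},{"offset":[0,0,-12],"yaw":0}]';python3 -c "
from h import *
q=P('jig');c,s=np.cos(q[2]),np.sin(q[2]);x,y=.02,-.01
to([q[0]+x*c-y*s,q[1]+x*s+y*c,.12],np.degrees(q[2]))
crop('side',330,100,100,80,6,'g.png')"
```

```text
time_s: 8.55
tcp_pos: [0.4743, -0.251, 0.0272]
eef_rot: [1.0, -0.008, -0.001, -0.002]
ft_force: [0.7, 0.0, 0.7]
grip_width: 0.0698
time_s: 9.15
tcp_pos: [0.4744, -0.2511, 0.0276]
eef_rot: [1.0, -0.008, -0.001, -0.002]
ft_force: [-1.3, 0.3, 5.1]
grip_width: 0.0395
time_s: 9.65
tcp_pos: [0.4759, -0.2524, 0.1506]
eef_rot: [1.0, -0.008, 0.001, 0.0]
ft_force: [0.0, -0.4, -4.9]
grip_width: 0.0397
tcp [ 0.4759 -0.2524  0.1506] jaw -0.9 offset [  8.26 -24.28   3.07] yaw -0.23 j6 -0.69 t 9.65
```

View pics/g.png

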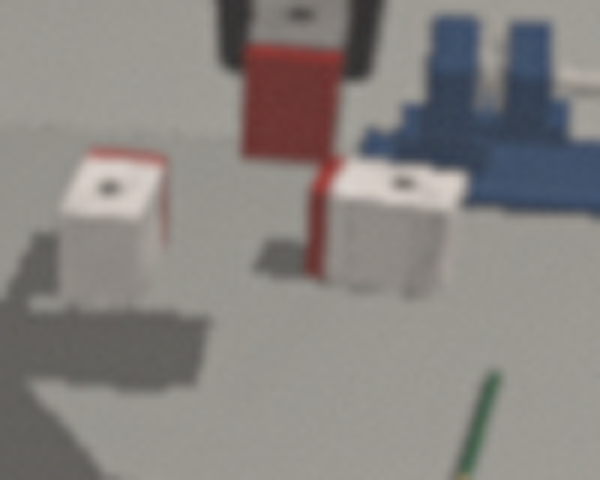

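```bash
python3 -m crank '[{"offset":[8.3,-24.3,1],"yaw":-0.23},{"offset":[8.3,-24.3,2],"yaw":-0.23},{"offset":[8.3,-24.3,3],"yaw":-0.23},{"offset":[8.3,-24.3,3],"yaw":-0.23},{"offset":[8.3,-24.3,3],"yaw":-0.23},{"offset":[8.3,-24.3,3],"yaw":-0.23},{"offset":[8.3,-24.3,3],"yaw":-0.23},{"offset":[8.3,-24.3,3],"yaw":-0.23}]';python3 -c "
from h import *
f=lambda x,y:((x+.5)/6-.5+330,(y+.5)/6-.5+100)
for p in [(243,157),(335,160)]: print('red base',ray('side',f(*p),.123)-[.4759,-.2524,.123])
q=P('jig');c,s=np.cos(q[2]),np.sin(q[2]);x,y=.02,-.01
to([q[0]+x*c-y*s,q[1]+x*s+y*c,.044],np.degrees(q[2]))"
```

```text
time_s: 10.5
tcp_pos: [0.5609, -0.0108, 0.1171]
eef_rot: [0.994, 0.107, -0.001, -0.002]
ft_force: [0.2, 0.5, -4.1]
grip_width: 0.0395
red base [0.01933198 0.03096517 0.        ]
red base [-0.02001302  0.02744771  0.        ]
tcp [ 0.5609 -0.0108  0.1171] jaw 12.3 offset [0.15 0.07 7.31] yaw -0.0 j6 -0.44 t 10.5
```

```bash
python3 -m crank '[{"offset":[0.15,0.07,3],"yaw":0},{"offset":[0.15,0.07,5],"yaw":0},{"offset":[0.15,0.07,6.3],"yaw":0},{"offset":[0.15,0.07,7],"yaw":0},{"offset":[0.15,0.07,7.25],"yaw":0},{"offset":[0.15,0.07,7.25],"yaw":0}]';python3 -m crank '[{"offset":[0,0,0.1],"yaw":0},{"offset":[0,0,0.2],"yaw":0},{"offset":[0,0,0.3],"yaw":0},{"offset":[0,0,0.4],"yaw":0},{"offset":[0,0,0.45],"yaw":0},{"offset":[0,0,0.45],"yaw":0}]'; cat >> h.py <<'E'
def rep():
    s=state(); q=P('jig');c,n=np.cos(q[2]),np.sin(q[2]);d=s['tcp_pos'][:2]-q[:2];F=s['ft_force']
    print("jig xy mm",(d@[c,n]*1e3).round(1),(d@[-n,c]*1e3).round(1),"z",(s['tcp_pos'][2]*1e3).round(1),"F jig",(F[:2]@[c,n]).round(1),(F[:2]@[-n,c]).round(1),F[2].round(1),"jaw",jaw().round(2),"w",s['grip_width'].round(4),"t",s['time_s'])
E
python3 -c "
from h import *
rep()"
```

```text
time_s: 11.1
tcp_pos: [0.5626, -0.0113, 0.045]
eef_rot: [0.994, 0.107, -0.001, -0.001]
ft_force: [-0.2, -0.3, -3.5]
grip_width: 0.0391
time_s: 11.7
tcp_pos: [0.5625, -0.0113, 0.0404]
eef_rot: [0.994, 0.107, -0.001, -0.001]
ft_force: [-0.1, -0.1, -4.1]
grip_width: 0.0398Traceback (most recent call last):
  File "<string>", line 3, in <module>
    rep()
    ~~~^^
  File "h.py", line 21, in rep
    print("jig xy mm",(d@[c,n]*1e3).round(1),(d@[-n,c]*1e3).round(1),"z",(s['tcp_pos'][2]*1e3).round(1),"F jig",(F[:2]@[c,n]).round(1),(F[:2]@[-n,c]).round(1),F[2].round(1),"jaw",jaw().round(2),"w",s['grip_width'].round(4),"t",s['time_s'])
                                                                                                                                                                                                      ^^^^^^^^^^^^^^^^^^^^^
AttributeError: 'float' object has no attribute 'round'
```

```bash
sed -i "s/s\['grip_width'\].round(4)/round(float(s['grip_width']),4)/" h.py
python3 -m crank '[{"offset":[0,0,0.05],"yaw":0},{"offset":[0,0,0.1],"yaw":0},{"offset":[0,0,0.1],"yaw":0}]'; python3 -m crank '[{"offset":[0,0,0.05],"yaw":0},{"offset":[0,0,0.1],"yaw":0},{"offset":[0,0,0.1],"yaw":0}]'; python3 -c "
from h import *
rep()"
```

```text
time_s: 12.0
tcp_pos: [0.5625, -0.0113, 0.0396]
eef_rot: [0.994, 0.107, -0.001, -0.001]
ft_force: [-0.9, 0.2, -1.1]
grip_width: 0.0395
time_s: 12.3
tcp_pos: [0.5626, -0.0113, 0.0396]
eef_rot: [0.994, 0.107, -0.001, -0.001]
ft_force: [-4.5, 0.9, 7.4]
grip_width: 0.0397
jig xy mm 20.3 -10.4 z 39.6 F jig -4.2 1.9 7.4 jaw 12.25 w 0.0397 t 12.3
```

```bash
python3 -m crank '[{"offset":[0.1,-0.2,0],"yaw":0},{"offset":[0.2,-0.4,0],"yaw":0},{"offset":[0.3,-0.6,0],"yaw":0},{"offset":[0.4,-0.8,0],"yaw":0},{"offset":[0.5,-1.0,0],"yaw":0},{"offset":[0.6,-1.2,0],"yaw":0},{"offset":[0.7,-1.4,0],"yaw":0},{"offset":[0.7,-1.4,0],"yaw":0}]'; python3 -c "
from h import *
rep()"
```

```text
time_s: 13.1
tcp_pos: [0.5666, 0.0043, 0.0396]
eef_rot: [0.994, 0.107, -0.001, -0.001]
ft_force: [0.9, 1.4, -0.3]
grip_width: 0.0395
jig xy mm 27.5 4.0 z 39.6 F jig 1.2 1.2 -0.3 jaw 12.26 w 0.0395 t 13.1
```

Now slowly towards the back fence, 0.5 mm per row.

```bash
for i in 1 2; do python3 -m crank '[{"offset":[0.05,0,0],"yaw":0},{"offset":[0.1,0,0],"yaw":0},{"offset":[0.15,0,0],"yaw":0},{"offset":[0.2,0,0],"yaw":0},{"offset":[0.25,0,0],"yaw":0},{"offset":[0.3,0,0],"yaw":0}]' >/dev/null; python3 -c "
from h import *
rep()"; done
```

```text
jig xy mm 30.5 4.0 z 39.6 F jig -0.9 -0.5 0.5 jaw 12.26 w 0.0397 t 13.7
jig xy mm 33.2 4.0 z 39.6 F jig -6.3 -0.6 3.5 jaw 12.26 w 0.0397 t 14.3
```

```bash
for i in 1 2 3; do python3 -m crank '[{"offset":[0.05,0,0],"yaw":0},{"offset":[0.1,0,0],"yaw":0},{"offset":[0.1,0,0],"yaw":0}]' >/dev/null; python3 -c "
from h import *
rep()"; done
```

```text
jig xy mm 33.9 4.0 z 39.6 F jig -5.3 -0.4 4.1 jaw 12.27 w 0.0393 t 14.6
jig xy mm 34.5 4.0 z 39.6 F jig -7.0 -1.1 5.0 jaw 12.28 w 0.0397 t 14.9
jig xy mm 35.1 4.0 z 39.6 F jig -7.2 -0.6 3.9 jaw 12.29 w 0.0393 t 15.2
```

```bash
for i in 1 2 3; do python3 -m crank '[{"offset":[0.05,0,0],"yaw":0},{"offset":[0.1,0,0],"yaw":0},{"offset":[0.1,0,0],"yaw":0}]' >/dev/null; python3 -c "
from h import *
rep()"; done
```

```text
jig xy mm 35.6 4.0 z 39.7 F jig -8.3 -0.5 4.6 jaw 12.3 w 0.0395 t 15.5
jig xy mm 35.8 4.0 z 39.7 F jig -8.8 -0.7 5.9 jaw 12.31 w 0.0396 t 15.8
jig xy mm 35.8 4.1 z 39.7 F jig -9.7 -0.5 6.4 jaw 12.32 w 0.0399 t 16.1
```

Fence contact stalls the motion at x≈35.8. Now slide along it to the end fence with a light push in x.

```bash
python3 -m crank '[{"offset":[0.05,-0.1,0],"yaw":0},{"offset":[0.05,-0.2,0],"yaw":0},{"offset":[0.05,-0.3,0],"yaw":0},{"offset":[0.05,-0.4,0],"yaw":0},{"offset":[0.05,-0.5,0],"yaw":0},{"offset":[0.05,-0.6,0],"yaw":0},{"offset":[0.05,-0.7,0],"yaw":0},{"offset":[0.05,-0.8,0],"yaw":0}]'>/dev/null; python3 -c "
from h import *
rep()"; for i in 1 2 3; do python3 -m crank '[{"offset":[0.06,-0.05,0],"yaw":0},{"offset":[0.06,-0.1,0],"yaw":0},{"offset":[0.06,-0.15,0],"yaw":0},{"offset":[0.06,-0.2,0],"yaw":0}]' >/dev/null; python3 -c "
from h import *
rep()"; done
```

```text
jig xy mm 35.8 10.7 z 39.8 F jig -8.5 -8.8 3.9 jaw 12.3 w 0.0393 t 16.9
jig xy mm 35.9 11.2 z 39.9 F jig -9.8 -8.8 3.7 jaw 12.28 w 0.0392 t 17.3
jig xy mm 35.9 11.6 z 40.0 F jig -8.4 -9.0 3.2 jaw 12.27 w 0.0396 t 17.7
jig xy mm 35.9 12.0 z 40.1 F jig -8.6 -9.6 3.4 jaw 12.25 w 0.0395 t 18.1
```

```bash
python3 -c "
from h import *
s=camera('side')[140:240,290:390,::-1]; t=camera('top')[150:250,260:360,::-1]
cv2.imwrite('pics/j1.png',cv2.resize(np.hstack([s,t]),None,fx=4,fy=4,interpolation=cv2.INTER_CUBIC))
rep();print(state()['wrist_torque'])"
```

```text
jig xy mm 35.9 12.1 z 40.1 F jig -8.5 -8.5 3.9 jaw 12.25 w 0.0395 t 18.2
[-1.70176246  1.1085607  -0.10071161]
```

View pics/j1.png

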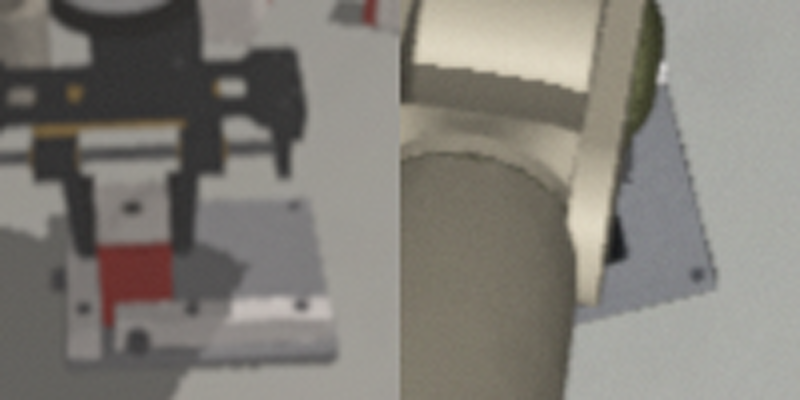

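Side view: the billet is flush along the back fence (x≈100). The red-end top edge is at crop (97,248)–(171,245), close to the end fence. I'll measure the gap.

```bash
python3 -c "
from h import *
q=P('jig');c,s=np.cos(q[2]),np.sin(q[2])
for p,z in [((97,248),.062),((171,245),.062),((115,303),.03),((310,293),.03),((172,300),.03),((100,245),.03),((102,325),.012)]:
    w=ray('side',((p[0]+.5)/4-.5+290,(p[1]+.5)/4-.5+140),z)[:2]-q[:2]; print(p,(w@[c,s]*1e3).round(1),(w@[-s,c]*1e3).round(1))"
```

```text
(97, 248) 55.9 41.3
(171, 245) 15.6 40.4
(115, 303) 47.1 49.2
(310, 293) -60.9 45.3
(172, 300) 15.7 48.0
(100, 245) 55.6 -5.6
(102, 325) 55.0 45.8
```

The red end is about 6 mm short of the end fence, right at the plunger. Friction is holding the billet back, so I'll ease the downward press and the x push, and advance y a bit more.

```bash
for i in 1 2 3; do python3 -m crank '[{"offset":[0.03,-0.1,-0.03],"yaw":0},{"offset":[0.03,-0.15,-0.03],"yaw":0},{"offset":[0.03,-0.2,-0.03],"yaw":0},{"offset":[0.03,-0.25,-0.03],"yaw":0}]' >/dev/null; python3 -c "
from h import *
rep()"; done
```

```text
jig xy mm 35.9 13.2 z 40.3 F jig -6.0 -8.0 1.3 jaw 12.23 w 0.0394 t 18.6
jig xy mm 35.9 13.7 z 40.4 F jig -6.1 -12.3 -0.7 jaw 12.23 w 0.0395 t 19.0
jig xy mm 35.9 13.8 z 40.6 F jig -7.2 -15.3 -0.6 jaw 12.23 w 0.0395 t 19.4
```

The force is rising and the position has stalled, but the geometry suggested the fence was still about 5 mm away. I'll measure the edges numerically.

```bash
python3 - <<'E'
from h import *
q=P('jig');c,s=np.cos(q[2]),np.sin(q[2])
im=camera('side')[:,:,::-1]; cv2.imwrite('pics/full2.png',im); i0=cv2.imread('pics/side0.png')
def prof(img,n,x,z,ys):
    p=proj(n,[[q[0]+(x*c-y*s)/1e3,q[1]+(x*s+y*c)/1e3,z] for y in ys]).astype(np.float32)
    return cv2.remap(img,p[:,0][None],p[:,1][None],cv2.INTER_LINEAR)[0].astype(int)
ys=np.arange(30,62,2); print(ys.tolist())
for x in(25,35,45):
    v=prof(im,'side',x,.062,ys); print('top edge R-G',x,(v[:,2]-v[:,1]).tolist())
for x in(-60,-40,-20,0,20):
    v=prof(i0,'side',x,.03,ys+4); print('fence inner(+4) grey',x,v.sum(1).tolist())
t0=cv2.imread('pics/top0.png')
for x in(-60,-40,-20,0,20):
    v=prof(t0,'top',x,.03,ys+4); print('TOP fence inner(+4)',x,v.sum(1).tolist())
for y in(-60,-30,0,30):
    r=[]
    for xx in range(45,66,2): r.append(int(prof(t0,'top',xx,.03,[y])[0].sum()))
    print('TOP back 45..65',y,r)
s_=state(); print(Rn.from_quat(s_['eef_rot']).as_matrix()[:,2].round(4))
E
```

```text
[30, 32, 34, 36, 38, 40, 42, 44, 46, 48, 50, 52, 54, 56, 58, 60]
top edge R-G 25 [6, 7, 10, 15, 22, 31, 40, 50, 55, 59, 59, 59, 58, 57, 56, 56]
top edge R-G 35 [5, 6, 10, 14, 21, 29, 40, 49, 54, 58, 58, 57, 57, 57, 57, 57]
top edge R-G 45 [5, 6, 7, 11, 18, 25, 36, 45, 52, 56, 57, 58, 58, 57, 57, 58]
fence inner(+4) grey -60 [349, 347, 346, 345, 345, 352, 362, 390, 416, 435, 449, 458, 477, 498, 514, 520]
fence inner(+4) grey -40 [355, 353, 352, 352, 360, 379, 415, 461, 498, 531, 537, 541, 536, 530, 519, 495]
fence inner(+4) grey -20 [360, 360, 360, 358, 365, 375, 400, 430, 467, 497, 523, 533, 536, 536, 534, 519]
fence inner(+4) grey 0 [363, 364, 363, 360, 360, 367, 381, 406, 434, 455, 473, 486, 498, 512, 525, 537]
fence inner(+4) grey 20 [364, 364, 362, 363, 364, 384, 409, 456, 497, 529, 542, 547, 542, 535, 526, 508]
TOP fence inner(+4) -60 [379, 375, 373, 370, 378, 387, 375, 432, 548, 654, 630, 572, 548, 575, 626, 661]
TOP fence inner(+4) -40 [403, 405, 406, 403, 400, 356, 313, 358, 529, 656, 673, 678, 679, 675, 670, 671]
TOP fence inner(+4) -20 [403, 406, 411, 412, 411, 388, 350, 346, 500, 630, 669, 677, 677, 677, 672, 667]
TOP fence inner(+4) 0 [413, 417, 421, 423, 415, 386, 340, 307, 474, 587, 598, 537, 483, 549, 604, 637]
TOP fence inner(+4) 20 [412, 412, 409, 410, 406, 393, 357, 351, 485, 610, 667, 671, 668, 671, 670, 658]
TOP back 45..65 -60 [391, 389, 391, 398, 424, 557, 627, 637, 602, 583, 565]
TOP back 45..65 -30 [402, 400, 397, 402, 448, 549, 633, 653, 656, 654, 650]
TOP back 45..65 0 [409, 410, 406, 411, 467, 563, 646, 665, 665, 661, 656]
TOP back 45..65 30 [402, 404, 404, 409, 457, 563, 649, 674, 669, 670, 665]
[-0.0164 -0.0174 -0.9997]
```

```bash
for i in 1 2 3; do python3 -m crank '[{"offset":[0.06,-0.2,-0.02],"yaw":0},{"offset":[0.06,-0.25,-0.02],"yaw":0},{"offset":[0.06,-0.3,-0.02],"yaw":0},{"offset":[0.06,-0.3,-0.02],"yaw":0}]' >/dev/null; python3 -c "
from h import *
rep(); print(Rn.from_quat(state()['eef_rot']).as_matrix()[:,2].round(4))"; done; python3 -c "
import cv2
cv2.imwrite('pics/v.png',cv2.resize(cv2.imread('pics/full2.png')[165:235,295:395],None,fx=8,fy=8,interpolation=cv2.INTER_CUBIC))"
```

```text
jig xy mm 36.0 13.9 z 40.7 F jig -8.8 -17.5 1.3 jaw 12.22 w 0.0397 t 19.85
[-0.0167 -0.0221 -0.9996]
jig xy mm 36.0 13.9 z 40.9 F jig -8.7 -16.3 0.6 jaw 12.22 w 0.0394 t 20.25
[-0.0171 -0.0268 -0.9995]
jig xy mm 36.0 14.0 z 41.0 F jig -8.5 -16.2 1.4 jaw 12.21 w 0.0395 t 20.65
[-0.0175 -0.0314 -0.9994]
```

View pics/v.png

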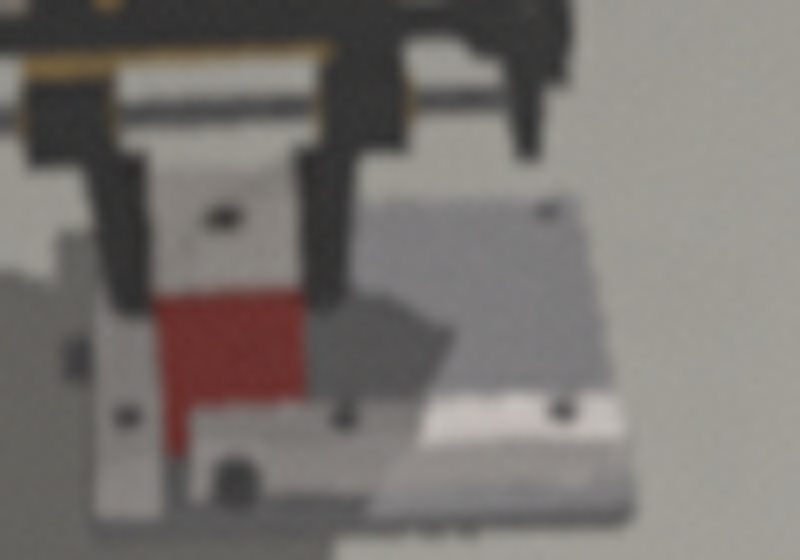

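This shows a straight red face, and the tool's tilt is growing: z-axis y component −0.017→−0.031. The billet is tipping nose-down because I push high up, and the resistance is down at the plunger. I'll back off, press down to level it, then push with a downward load.

```bash
cat >> h.py <<'E'
def rt():
    rep(); print("   tilt jig x,y",*[round(float(v),4) for v in Rn.from_euler('z',-P('jig')[2]).apply(Rn.from_quat(state()['eef_rot']).as_matrix()[:,2])[:2]])
E
python3 -m crank '[{"offset":[-0.05,0.1,0.1],"yaw":0},{"offset":[-0.05,0.2,0.15],"yaw":0},{"offset":[-0.05,0.3,0.2],"yaw":0},{"offset":[-0.05,0.3,0.2],"yaw":0}]'>/dev/null; python3 -c "
from h import *
rt()"; for i in 1 2 3; do python3 -m crank '[{"offset":[0,0,0.15],"yaw":0},{"offset":[0,0,0.2],"yaw":0},{"offset":[0,0,0.2],"yaw":0}]' >/dev/null; python3 -c "
from h import *
rt()"; done
```

```text
jig xy mm 35.8 11.2 z 40.1 F jig -6.3 2.5 10.4 jaw 12.2 w 0.04 t 21.05
   tilt jig x,y -0.0227 -0.0264
jig xy mm 35.8 11.0 z 39.9 F jig -11.5 0.5 18.7 jaw 12.22 w 0.0398 t 21.35
   tilt jig x,y -0.0225 -0.0267
jig xy mm 35.8 10.9 z 39.8 F jig -11.7 1.3 20.5 jaw 12.23 w 0.0393 t 21.65
   tilt jig x,y -0.0222 -0.027
jig xy mm 35.8 10.9 z 39.8 F jig -12.8 1.8 21.6 jaw 12.25 w 0.0395 t 21.95
   tilt jig x,y -0.0221 -0.0272
```

The tilt builds up because each call restarts from the pose deflected under load. Dragging back while pressing down should undo it through bottom friction; the first back-off already did so partly.

```bash
for i in 1 2 3 4 5; do python3 -m crank '[{"offset":[-0.2,0.2,0.25],"yaw":0},{"offset":[-0.4,0.4,0.3],"yaw":0}]' >/dev/null; python3 -c "
from h import *
rt()"; done
```

```text
jig xy mm 34.2 7.5 z 39.6 F jig 0.5 9.1 19.0 jaw 12.23 w 0.0397 t 22.15
   tilt jig x,y -0.0147 -0.027
jig xy mm 32.9 4.3 z 39.5 F jig 1.4 8.3 19.9 jaw 12.22 w 0.0397 t 22.35
   tilt jig x,y -0.0069 -0.0267
jig xy mm 31.5 1.0 z 39.5 F jig 2.6 9.3 22.4 jaw 12.19 w 0.0399 t 22.55
   tilt jig x,y 0.0006 -0.0265
jig xy mm 30.3 -2.3 z 39.6 F jig 3.1 8.4 22.0 jaw 12.16 w 0.0395 t 22.75
   tilt jig x,y 0.0086 -0.0265
jig xy mm 29.3 -5.8 z 39.8 F jig 3.3 7.6 22.5 jaw 12.12 w 0.0395 t 22.95
   tilt jig x,y 0.017 -0.0267
```

```bash
python3 -m crank '[{"offset":[0.1,-0.2,-0.05],"yaw":0},{"offset":[0.2,-0.4,-0.05],"yaw":0},{"offset":[0.3,-0.6,-0.05],"yaw":0},{"offset":[0.4,-0.8,0],"yaw":0},{"offset":[0.5,-1.0,0],"yaw":0},{"offset":[0.6,-1.2,0],"yaw":0},{"offset":[0.65,-1.3,0.0],"yaw":0},{"offset":[0.7,-1.3,0.0],"yaw":0}]' >/dev/null; python3 -c "
from h import *
rt()"; for i in 1 2; do python3 -m crank '[{"offset":[0.1,0,0],"yaw":0},{"offset":[0.15,0,0],"yaw":0},{"offset":[0.15,0,0],"yaw":0}]' >/dev/null; python3 -c "
from h import *
rt()"; done
```

```text
jig xy mm 35.5 5.9 z 40.2 F jig -12.9 -7.9 14.0 jaw 12.15 w 0.0395 t 23.75
   tilt jig x,y 0.0144 -0.0288
jig xy mm 35.6 5.8 z 40.1 F jig -11.4 -2.7 10.0 jaw 12.16 w 0.0394 t 24.05
   tilt jig x,y 0.01 -0.0284
jig xy mm 35.7 5.7 z 40.0 F jig -10.7 -1.7 9.4 jaw 12.16 w 0.0396 t 24.35
   tilt jig x,y 0.0057 -0.028
```

```bash
python3 -m crank '[{"offset":[0.1,-0.1,0.05],"yaw":0},{"offset":[0.1,-0.2,0.1],"yaw":0},{"offset":[0.1,-0.35,0.1],"yaw":0},{"offset":[0.1,-0.5,0.1],"yaw":0},{"offset":[0.1,-0.65,0.1],"yaw":0},{"offset":[0.1,-0.8,0.15],"yaw":0},{"offset":[0.1,-0.9,0.15],"yaw":0},{"offset":[0.1,-1.0,0.15],"yaw":0}]' >/dev/null; python3 -c "
from h import *
rt()";  python3 -m crank '[{"offset":[0.1,-0.2,0.15],"yaw":0},{"offset":[0.1,-0.25,0.15],"yaw":0},{"offset":[0.1,-0.3,0.15],"yaw":0},{"offset":[0.1,-0.35,0.15],"yaw":0},{"offset":[0.1,-0.4,0.15],"yaw":0},{"offset":[0.1,-0.4,0.15],"yaw":0}]' >/dev/null; python3 -c "
from h import *
rt()"
```

```text
jig xy mm 35.8 12.0 z 40.1 F jig -17.7 -21.2 22.7 jaw 12.18 w 0.0394 t 25.15
   tilt jig x,y 0.0031 -0.0338
jig xy mm 35.8 12.4 z 40.3 F jig -18.0 -20.5 21.7 jaw 12.18 w 0.0395 t 25.75
   tilt jig x,y 0.0006 -0.0393
```

Re-reading the numbers: rising force from y≈9 (plunger) and a hard stall at y≈13.9 fit fence contact there, since the two cameras differ by several mm on the red end. The real problem is tilt building up over many calls. Plan: back off, release so the billet sits flat, regrip slightly lower, then push home in one or two long calls.

```bash
python3 -m crank '[{"offset":[-0.1,0.2,0],"yaw":0},{"offset":[-0.2,0.4,0.05],"yaw":0},{"offset":[-0.3,0.6,0.05],"yaw":0},{"offset":[-0.4,0.8,0.05],"yaw":0},{"offset":[-0.5,1.0,0.05],"yaw":0},{"offset":[-0.5,1.0,0.05],"yaw":0}]'>/dev/null; python3 -c "
from h import *
rt()"; python3 -m crank '[{"offset":[0,0,0],"yaw":0},{"offset":[0,0,0],"yaw":0},{"offset":[0,0,0],"yaw":0},{"offset":[0,0,0],"yaw":0}]' 5.5 >/dev/null; python3 -c "
from h import *
rt()"
```

```text
jig xy mm 31.1 3.0 z 40.2 F jig -0.5 3.0 5.2 jaw 12.18 w 0.0394 t 26.35
   tilt jig x,y 0.0013 -0.0384
jig xy mm 31.1 3.0 z 40.0 F jig -0.7 0.2 -0.8 jaw 12.18 w 0.0555 t 26.75
   tilt jig x,y 0.0012 -0.0384
```

```bash
python3 -m crank '[{"offset":[0,0.2,0.1],"yaw":0},{"offset":[0,0.4,0.2],"yaw":0},{"offset":[0,0.4,0.2],"yaw":0},{"offset":[0,0.4,0.2],"yaw":0}]' 5.5 >/dev/null; python3 -c "
from h import *
rt()"; python3 -m crank '[{"offset":[0,0,0],"yaw":0},{"offset":[0,0,0],"yaw":0},{"offset":[0,0,0],"yaw":0},{"offset":[0,0,0],"yaw":0},{"offset":[0,0,0],"yaw":0}]' 0 60 >/dev/null; python3 -c "
from h import *
rt()"
```

```text
jig xy mm 31.1 -1.2 z 38.1 F jig -0.6 -0.4 -0.9 jaw 12.17 w 0.0551 t 27.15
   tilt jig x,y 0.0012 -0.0384
jig xy mm 31.1 -1.2 z 38.1 F jig 0.1 0.4 0.1 jaw 12.16 w 0.0397 t 27.65
   tilt jig x,y 0.0013 -0.0383
```

```bash
python3 -m crank '[{"offset":[0.05,-0.1,0],"yaw":0},{"offset":[0.1,-0.2,0],"yaw":0},{"offset":[0.15,-0.3,0],"yaw":0},{"offset":[0.2,-0.35,0],"yaw":0},{"offset":[0.2,-0.35,0],"yaw":0}]' >/dev/null; python3 -c "
from h import *
rt()"; python3 -m crank '[{"offset":[0.1,-0.1,0.05],"yaw":0},{"offset":[0.2,-0.25,0.05],"yaw":0},{"offset":[0.3,-0.4,0.05],"yaw":0},{"offset":[0.35,-0.55,0.05],"yaw":0},{"offset":[0.38,-0.7,0.05],"yaw":0},{"offset":[0.4,-0.85,0.05],"yaw":0},{"offset":[0.4,-0.95,0.05],"yaw":0},{"offset":[0.4,-1.0,0.05],"yaw":0}]' >/dev/null; python3 -c "
from h import *
rt()"
```

```text
jig xy mm 33.0 2.2 z 38.1 F jig -4.2 -2.3 3.3 jaw 12.18 w 0.0396 t 28.15
   tilt jig x,y 0.0007 -0.0386
jig xy mm 35.9 9.3 z 38.3 F jig -15.0 -21.1 12.0 jaw 12.23 w 0.0396 t 28.95
   tilt jig x,y -0.0021 -0.0434
```

```bash
python3 -m crank '[{"offset":[0.13,-0.32,0.03],"yaw":0},{"offset":[0.14,-0.34,0.0],"yaw":0},{"offset":[0.14,-0.36,0.0],"yaw":0},{"offset":[0.14,-0.36,0.0],"yaw":0}]' >/dev/null; python3 -c "
from h import *
rt()
crop('side',300,160,80,70,8,'w.png')"
```

```text
jig xy mm 35.9 9.4 z 38.5 F jig -13.9 -22.0 6.6 jaw 12.26 w 0.0395 t 29.35
   tilt jig x,y -0.0056 -0.0486
```

View pics/w.png

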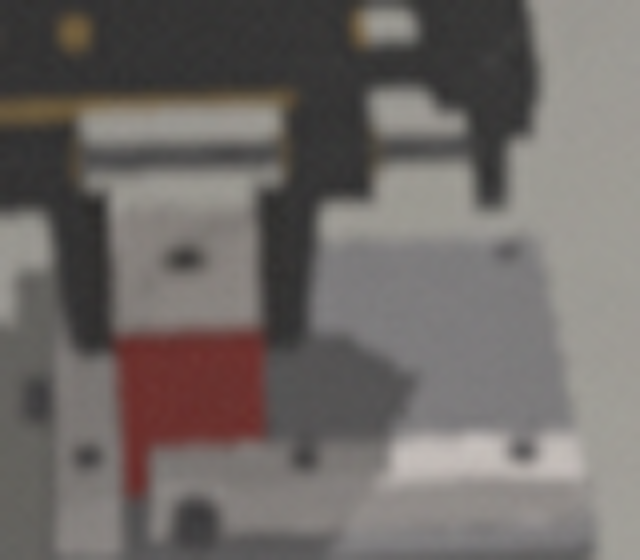

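```bash
python3 - <<'E'
from h import *
q=P('jig');c,s=np.cos(q[2]),np.sin(q[2])
im=camera('side')[:,:,::-1]; cv2.imwrite('pics/full3.png',im); print("z rows")
def samp(img,n,pts):
    p=proj(n,[[q[0]+(x*c-y*s)/1e3,q[1]+(x*s+y*c)/1e3,z/1e3] for x,y,z in pts]).astype(np.float32)
    return cv2.remap(img,p[:,0][None],p[:,1][None],cv2.INTER_LINEAR)[0].astype(int)
i0=cv2.imread('pics/side0.png')
ys=np.arange(36,62,2); print(ys.tolist())
for x in(47,49,51):
    for nm,I in(("now",im),):
        v=samp(I,'side',[(x,y,12) for y in ys]); print('bottom R-G',x,(v[:,2]-v[:,1]).tolist())
for x in(25,35,45): v=samp(im,'side',[(x,y,62) for y in ys]); print('top R-G',x,(v[:,2]-v[:,1]).tolist())
for x in(20,30,38): v=samp(im,'side',[(x,y,30) for y in ys]); print('fence/red R-G z30',x,(v[:,2]-v[:,1]).tolist())
print(ray('side',(137.5/8-.5+300,495.5/8-.5+160),.012)); rt()
E
```

```text
z rows
[36, 38, 40, 42, 44, 46, 48, 50, 52, 54, 56, 58, 60]
bottom R-G 47 [17, 15, 15, 14, 13, 11, 9, 8, 6, 4, 4, 4, 4]
bottom R-G 49 [35, 35, 34, 33, 30, 25, 19, 13, 8, 4, 4, 3, 2]
bottom R-G 51 [54, 54, 53, 51, 46, 39, 28, 17, 10, 4, 2, 1, 1]
top R-G 25 [15, 21, 30, 38, 48, 53, 58, 58, 58, 57, 57, 56, 56]
top R-G 35 [14, 21, 29, 39, 48, 53, 58, 58, 59, 58, 58, 57, 57]
top R-G 45 [12, 19, 26, 36, 44, 52, 56, 57, 58, 57, 56, 56, 57]
fence/red R-G z30 20 [58, 60, 59, 56, 49, 40, 28, 17, 9, 6, 4, 4, 4]
fence/red R-G z30 30 [58, 59, 58, 55, 51, 44, 33, 23, 14, 9, 6, 5, 4]
fence/red R-G z30 38 [58, 59, 57, 56, 52, 45, 35, 24, 15, 9, 5, 4, 3]
[0.58071021 0.05237278 0.012     ]
jig xy mm 35.9 9.4 z 38.5 F jig -14.3 -22.3 7.1 jaw 12.25 w 0.0398 t 29.45
   tilt jig x,y -0.0056 -0.0485
```

At the bottom the red face (mid-transition y≈48.2) and the end-fence inner edge (48–49) lie in the same plane, and y has stalled at 22 N, so it is in contact. One last call: hold both pushes and press down to flatten the remaining ~0.5° tilt.

```bash
python3 -m crank '[{"offset":[0.15,-0.36,0.05],"yaw":0},{"offset":[0.16,-0.35,0.1],"yaw":0},{"offset":[0.16,-0.34,0.15],"yaw":0},{"offset":[0.16,-0.34,0.2],"yaw":0},{"offset":[0.16,-0.34,0.2],"yaw":0},{"offset":[0.16,-0.34,0.2],"yaw":0},{"offset":[0.16,-0.34,0.2],"yaw":0}]' >/dev/null; python3 -c "
from h import *
rt()"
```

```text
jig xy mm 36.0 9.3 z 38.4 F jig -23.3 -20.1 23.9 jaw 12.28 w 0.0399 t 30.15
   tilt jig x,y -0.0095 -0.0538
```

Contact holds, but a small tilt remains (about 0.5° each way). There is plenty of time, so I'll repeat once more cleanly: back off under down-load, regrip flat, single push.

```bash
python3 -m crank '[{"offset":[-0.1,0.2,0.2],"yaw":0},{"offset":[-0.3,0.45,0.25],"yaw":0},{"offset":[-0.5,0.7,0.25],"yaw":0}]' >/dev/null; python3 -c "
from h import *
rt()"; python3 -m crank '[{"offset":[-0.1,0.1,0.25],"yaw":0},{"offset":[-0.1,0.1,0.25],"yaw":0}]' >/dev/null; python3 -c "
from h import *
rt()"
```

```text
jig xy mm 32.8 2.8 z 38.2 F jig 0.4 5.4 12.1 jaw 12.25 w 0.0392 t 30.45
   tilt jig x,y -0.0041 -0.0533
jig xy mm 32.6 2.5 z 38.1 F jig -7.4 5.7 23.0 jaw 12.25 w 0.0399 t 30.65
   tilt jig x,y -0.0017 -0.0525
```

```bash
python3 -m crank '[{"offset":[-0.1,0.1,0.25],"yaw":0},{"offset":[-0.1,0.1,0.25],"yaw":0}]' >/dev/null; python3 -m crank '[{"offset":[-0.05,0.05,0.25],"yaw":0},{"offset":[-0.1,0.1,0.25],"yaw":0}]' >/dev/null; python3 -c "
from h import *
rt()";  python3 -m crank '[{"offset":[0,0,0],"yaw":0},{"offset":[0,0,0],"yaw":0},{"offset":[0,0,0],"yaw":0},{"offset":[0,0,0],"yaw":0}]' 5.5 >/dev/null; python3 -c "
from h import *
rt()"; python3 -m crank '[{"offset":[0,0,0],"yaw":0},{"offset":[0,0,0],"yaw":0},{"offset":[0,0,0],"yaw":0},{"offset":[0,0,0],"yaw":0},{"offset":[0,0,0],"yaw":0}]' 0 60 >/dev/null; python3 -c "
from h import *
rt()"
```

```text
jig xy mm 32.5 2.4 z 38.1 F jig -3.6 10.0 21.6 jaw 12.26 w 0.0394 t 31.05
   tilt jig x,y 0.0038 -0.0506
jig xy mm 32.5 2.5 z 37.7 F jig -1.1 -1.0 0.7 jaw 12.25 w 0.0547 t 31.45
   tilt jig x,y 0.0034 -0.0503
jig xy mm 32.1 2.5 z 37.5 F jig -1.9 -0.8 -1.1 jaw 12.25 w 0.0397 t 31.95
   tilt jig x,y 0.0025 -0.0501
```

```bash
python3 -m crank '[{"offset":[0.15,-0.15,0.03],"yaw":0},{"offset":[0.3,-0.35,0.03],"yaw":0},{"offset":[0.4,-0.55,0.05],"yaw":0},{"offset":[0.46,-0.75,0.06],"yaw":0},{"offset":[0.5,-0.92,0.08],"yaw":0},{"offset":[0.52,-1.02,0.1],"yaw":0},{"offset":[0.53,-1.08,0.1],"yaw":0},{"offset":[0.53,-1.08,0.1],"yaw":0}]'; python3 -c "
from h import *
rt()"
```

```text
time_s: 32.75
tcp_pos: [0.5738, 0.0112, 0.0376]
eef_rot: [0.994, 0.107, 0.002, 0.028]
ft_force: [-15.0, -26.1, 16.9]
grip_width: 0.0396
jig xy mm 36.0 9.2 z 37.6 F jig -20.2 -22.3 16.9 jaw 12.27 w 0.0396 t 32.75
   tilt jig x,y -0.0012 -0.0563
```

```bash
python3 - <<'E'
from h import *
q=P('jig');c,s=np.cos(q[2]),np.sin(q[2]); rt()
im=camera('side')[:,:,::-1]; i3=cv2.imread('pics/full3.png'); ys=np.arange(40,60,2)
for nm,I in(("prev",i3),("now",im)):
  for x,z in((51,12),(49,12),(30,30),(35,62)):
    p=proj('side',[[q[0]+(x*c-y*s)/1e3,q[1]+(x*s+y*c)/1e3,z/1e3] for y in ys]).astype(np.float32)
    v=cv2.remap(I,p[:,0][None],p[:,1][None],cv2.INTER_LINEAR)[0].astype(int); print(nm,x,z,(v[:,2]-v[:,1]).tolist())
cv2.imwrite('pics/tr2.png',im); t=im[285:310,340:380]; print('tray red px',int(((t[:,:,2].astype(int)-t[:,:,1])>50).sum())); rt()
E
```

```text
jig xy mm 36.0 9.2 z 37.6 F jig -20.2 -22.3 16.9 jaw 12.27 w 0.0396 t 32.75
   tilt jig x,y -0.0012 -0.0563
prev 51 12 [53, 51, 46, 39, 28, 17, 10, 4, 2, 1]
prev 49 12 [34, 33, 30, 25, 19, 13, 8, 4, 4, 3]
prev 30 30 [58, 55, 51, 44, 33, 23, 14, 9, 6, 5]
prev 35 62 [29, 39, 48, 53, 58, 58, 59, 58, 58, 57]
now 51 12 [52, 51, 47, 39, 28, 18, 11, 5, 2, 1]
now 49 12 [34, 33, 30, 24, 18, 12, 8, 3, 3, 2]
now 30 30 [57, 55, 51, 44, 33, 23, 13, 9, 5, 4]
now 35 62 [30, 40, 48, 53, 57, 58, 58, 58, 58, 58]
tray red px 163
jig xy mm 35.9 9.2 z 37.5 F jig -20.3 -23.6 16.0 jaw 12.26 w 0.0394 t 32.8
   tilt jig x,y -0.0013 -0.0562
```

```bash
python3 -m crank '[{"offset":[0.18,-0.4,0.09],"yaw":0},{"offset":[0.18,-0.42,0.06],"yaw":0},{"offset":[0.18,-0.42,0.06],"yaw":0},{"offset":[0.18,-0.42,0.06],"yaw":0}]'>/dev/null; python3 -c "
from h import *
rt()"
```

```text
jig xy mm 36.0 9.3 z 37.7 F jig -18.8 -23.3 11.7 jaw 12.26 w 0.0394 t 33.2
   tilt jig x,y -0.0058 -0.062
```

With about 5 N less plate load and the same push, it moved only 0.1 mm, so it is hard against the end fence. Handing in.

```bash
python3 -c "
from h import *
job_done(); rt()"
```

```text
the job is handed in; nothing more can be done
the job is handed in; nothing more can be done
```

The pebble is in the empty tray, and I handed the job in at about 33 s with the billet gripped at 60 N and pressed into the corner, red end towards the end fence. The plunger travels are not readable from the state, so contact with both fences is inferred from force and position.

**Last checks before hand-in:**
- **Push forces:** about 19 N towards the back fence, 23 N towards the end fence and 12 N down. The 23 N is slightly above the suggested 15–20 N.
- **Back fence:** the motion stalled at jig x ≈ 36 mm, against 35 mm nominal, on every try.
- **End fence:** lowering the load on the plate under the same push moved it only 0.1 mm. In the side picture taken just before that last push, the foot of the red face lay in the plane of the fence to within about 1 mm.

**What went wrong or disagreed:**
- **Tilt:** the first pushes tipped the billet nose-down, because the tool tilted a little more with each call. I backed off and regripped twice with the billet standing flat. The tool has tilted about 0.7° along the billet and 0.5° across it since the last regrip, so the billet may be off flat by up to that; its rise of about 0.2 mm suggests less.
- **Camera disagreement:** the two cameras differed by about 5 mm on where the red end was, so I trusted the force contact over the pictures for the end fence.
- **Other objects:** I never touched the bystanders or look-alikes on purpose and saw nothing displaced, but I did not check them at the end.

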